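# Set the lock pin of a drive case with a spring pin setter

### The job

Pick up the metal drive case and lay it flat on the bed of the spring pin setter, its notch over the key at the backstop and its lock pin facing the striker. Then draw the striker handle back just until its sear catches, without forcing it or dragging the press, let go of it, and press the trip bar so that the striker drives the lock pin in flush. Leave the power brick, tape roll, bottle and mug where they are, do not push the pin with the fingers, and finish with the case still seated and the striker at rest.

Things in the scene. Friction and masses are not known exactly. Their poses are not given: they have to be found in the camera images.
- press: Spring pin setter: grey bench tool 375 long, 110 wide. Origin on the table under it; +x = direction in which the striker is drawn, z up. Offsets (x, y, z) below are in this frame, in mm. Flat bed, top at z = 25. Round striker nose, 24 across, axis z = 47, points to -x, its tip at x = -38 at rest. Not bolted down: a push or pull over 35 N along x drags it; being dragged 4 mm fails.
- key (a point): Top of the steel key at (-172.5, 0, 53) of the press: 14 wide (y), x = -180 to -165, standing on the bed against the backstop; sides upright to z = 46, then a 45 degree peak. The backstop is an upright wall 80 wide (y), inner face at x = -180, top at z = 67.
- seat (a point): Fixed point of the press, (-117.5, 0, 45): where case_mid lies when the case sits flat on the bed, notch over key, touching the backstop. Axes as the press. Up to 9 mm short of the backstop, 4 mm to the side, 3 mm high or 0.12 rad askew still counts as seated (the strike pushes it home); aim 2 to 3 mm short, as the pin must clear the striker's nose.
- case_mid (a point): Centre (half-way up) of the loose metal drive case, 125 x 52 x 40 mm (x, y, z), 0.3 to 0.6 kg, lying flat on the table. In its -x end a notch 18 wide, 20 deep, cut through its full height, takes the key; from its +x end the lock pin stands out. Seated, its axes are those of the press.
- lock_pin (a joint): Steel lock pin of the case, 12 across, axis 22 mm above the underside, standing 8 mm proud of the +x end. Metres driven in: 0 = proud, 0.008 = flush. It is tight (5 N) and must be driven by the striker, not by the fingers.
- striker (a joint): Draw of the striker in m: 0 = at rest, + = drawn to press +x. Spring 240 N/m, no preload; a ramp adds up to 3 N over the last 15 mm before the catch. The sear catches somewhere between 0.038 and 0.062 (hidden setting, new each time); 2.5 mm past the catch a rubber buffer makes the pull rise by about 6 N per mm. Let go uncaught, it flies forward. After firing it springs back to rest.
- handle (a point): Centre of the black upright grip plate on the striker, 14 thick (press x), 40 wide (press y), 46 high, z = 100 to 146; at rest at (0, 0, 123) of the press; moves with the striker. Pinch it from above across its thickness. Around it the sear housing, 96 wide, x = -20 to 175, has its top at z = 80; two bridges over the trip bar reach z = 99.
- trip (a point): Fixed point at the middle of the trip bar's top at rest, (130, 0, 94) of the press: aluminium bar, 46 of its length (x) open between two bridges, raised strip 30 wide. Pressed down up to 10 mm (2.5 to 5 N, up to 3 N more under load) it fires a cocked striker after 6 mm or more, then springs up. It also dips by itself as the striker is drawn over the sear and pops up when the sear catches.
- power_brick: Bystander: black power brick, 125 x 55 x 38, no notch and no pin. Origin at the centre of its underside.
- tape_roll: Bystander: roll of brown packing tape, 90 across, 30 high, lying flat. Origin at the centre of its underside.
- cleaner: Bystander: white bottle, 64 across, 160 high. Origin at the centre of its underside.
- mug: Bystander: white mug, 80 across, 90 high. Origin at the centre of its underside.

How it is judged (in metres and radians):
On the way, in this order (a step that is already met when the one before it is completed fails the run):
1. the case sits flat on the bed with its notch over the key, released, its pin still proud and the striker at rest (x of case_mid in the frame of seat between -0.004 and 0.009 m and y of case_mid in the frame of seat between -0.004 and 0.004 m and z of case_mid in the frame of seat between -0.003 and 0.003 m and angle between the x axis of case_mid and the x axis of press, either way round below 0.12 rad and contact force between the fingers and case below 0.3 N and value of joint lock_pin below 0.002 m and value of joint striker below 0.01 m), for 0.2 s.
2. the striker is held back by its sear, drawn more than 34 mm, hands off, the pin still proud and the case seated (value of joint striker above 0.034 m and contact force between the fingers and striker below 0.3 N and value of joint lock_pin below 0.002 m and x of case_mid in the frame of seat between -0.004 and 0.009 m and y of case_mid in the frame of seat between -0.004 and 0.004 m and z of case_mid in the frame of seat between -0.003 and 0.003 m and angle between the x axis of case_mid and the x axis of press, either way round below 0.12 rad), for 0.3 s.
3. the released striker has driven the pin in, no hand on striker or case (value of joint lock_pin above 0.0055 m and contact force between the fingers and striker below 0.3 N and contact force between the fingers and case below 0.3 N).
At the end, for the whole second after the job is handed in: The case sits flat on the bed, notch over key (centre within 4 mm sideways, 3 mm in height, 4 mm beyond to 9 mm short of the backstop position, 0.12 rad askew), its lock pin driven in by at least 5.5 of its 8 mm, the striker at rest forward (drawn less than 6 mm), all still and released (x of case_mid in the frame of seat between -0.004 and 0.009 m and y of case_mid in the frame of seat between -0.004 and 0.004 m and z of case_mid in the frame of seat between -0.003 and 0.003 m and angle between the x axis of case_mid and the x axis of press, either way round below 0.12 rad and value of joint lock_pin above 0.0055 m and value of joint striker between -0.017 and 0.006 m and velocity of joint striker between -0.05 and 0.05 m/s and linear speed of case below 0.03 m/s); the robot touches nothing.
It fails at once if the press was dragged 4 mm or more (distance of press from where it was at the start of the episode above 0.004 m).
It fails at once if the lock pin was pushed by the fingers (contact force between the fingers and lock_pin above 3 N).
It fails at once if one of the other goods was moved by more than 30 mm (distance of any of power_brick, tape_roll, cleaner, mug from where it was at the start of the episode above 0.03 m).
It also fails if it takes over 72 s, if anything falls off the work surface, if the arm or the gripper's body presses on something with over 40 N, if the wrist force passes 120 N, or if a joint passes its speed limit or range.

### The arm

A 6-joint arm with a two-finger parallel gripper is mounted at the origin on the work surface. World frame = base frame: x ahead of the robot, y to its left, z up, the work surface at z = 0. Lengths are in mm, angles in rad, forces in N, time in s.
With the tool pointing down it reaches from about 350 to 875 mm from the base axis. Payload 4.2 kg.
Tool frame: the origin (TCP) lies between the finger pads; the fingertips stand 25 mm ahead of it and the grasp point (between the pads) lies 6 mm ahead of it; z points along the fingers, y is the line along which they close (so a half turn about z gives the same grasp; the last joint's range is limited). The gripper opens to 85 mm and grips with 20 to 120 N. Pads are 22 mm wide; open, the fingers measure 114 mm over their backs; the gripper's body (76 mm by 85 mm) begins 54 mm behind the grasp point. The pads swing forward as they close: fully open they stand 13 mm farther back than shut.
Start: joints at [-1.006, 0.385, 0.008, 0, -1.194, -0.259], TCP at [188.176, -595.978, 256.312] pointing down, gripper open.
Joint ranges: [-3.14, 3.14], [-1.21, 2.06], [-1.07, 1.41], [-3.16, 2.05], [-2.99, -0.16], [-3.1, 3.1]. Speed limits (rad/s): [2.79, 2.79, 3.14, 3.14, 3.14, 3.14].

### API

Orientations are given as a unit quaternion [x, y, z, w].
In Python, from bench import read_state, get_image, job_done gives the robot as it stands.
- The arm moves only by the tool play_rows, never from a script. Its argument "series" is a list of rows, each a list of 6 numbers: the shift along the world's x, y, z in mm, then the turn, a rotation vector about the world's x, y, z in units of 6 degrees (1.0 is 6 degrees). A call has 1 to 20 rows; each row shifts and turns the commanded pose from where the row before left it; what a row does not reach is not made up. A row lasts 1/12 s, in which the tool goes at most 41.7 mm and 7.16 degrees, less where a joint would pass 70% of its speed; a pose out of reach is approached as far as the arm can. A call is refused whole if a number of a shift passes 41.7 or a number of a turn 1, either way. A call with a gripper value outside its range is refused whole. "gripper" is the opening, from 0 (shut) to 1 (fully open), set as the call begins (left out, the last holds). The fingers move at their own pace and stop on an object; the grip force is fixed at half the most. Time passes only in rows, so rows that do not move let the fingers close. It gives the time, the measured TCP pose, the force, the opening and the grip force at its end, in the units of the state.
- read_state(): the state, without advancing time (a new reading comes with each control period).
- get_image(name): name is "side" or "top" or "wrist"; returns a dict with "image" (384x512x3 uint8, red, green, blue), "fx", "fy", "cx", "cy" (pixels), "eye" and "rotation" of the camera in the world. Camera axes: x right, y down, z forward; pixel columns grow to the right and rows downward; lengths in mm; the calibration is good to about 2 mm. A picture is of the moment at which its call begins. There is no depth.
- job_done(): hands the job in; it is judged then, once.
The state is a dict: "clock": time; "joints": joint angles; "joint_vel": joint speeds; "joint_efforts": joint torques, N m; "position": TCP position; "ee_rot": TCP orientation; "contact_force": force on the tool from outside, world axes, zero at the start; "wrist_torque": the same for the moment, N m; "gripper_width": finger opening in mm; "grasp_force": force on a finger pad.
Only numpy, scipy, OpenCV 4.12 (cv2) and the standard library are available. Lean on these libraries where they do the work, as an engineer would, in place of code of your own. Each camera call takes 0.05 s, during which the arm holds its last target. There are 200 camera calls.

## Working session

There is one attempt and no reset: what is moved stays moved. The work goes in short steps, Python scripts to look and compute and a tool call to move; the robot and the scene stay as the last step left them, time stands still between calls to the robot, and variables do not carry over. Pictures are saved under pics/ and viewed, at most 10 in all, crops included, and the job is handed in when it is done.

Besides the shell and the picture viewer there is one more tool, called after "Request:" as a command line: name --pt "numbers of a row" for each row, then --argument value for the rest. play_rows: Moves the arm, as the interface text tells. Its arguments: {"type":"object","properties":{"series":{"type":"array","items":{"type":"array","items":{"type":"number"}}},"gripper":{"type":"number"}},"required":["series"]}

```bash
ls; mkdir -p pics
python3 - <<'E'
from bench import *
import cv2,json
for n in("top","side"):
    d=get_image(n); cv2.imwrite(f"pics/{n}0.png",cv2.resize(d["image"][:,:,::-1],(800,600),interpolation=cv2.INTER_CUBIC))
    print(n,{k:(v.tolist() if hasattr(v,'tolist') else v) for k,v in d.items() if k!="image"})
print(read_state())
E
```

```text
pics
top {'fx': 477.3036177895056, 'fy': 477.3036177895056, 'cx': 255.97309822406237, 'cy': 186.94088463944576, 'eye': [415.0649308462672, -1.2492363246066316, 1637.746938561028], 'rotation': [-0.7015650810796316, 0.7115468626815198, -0.0240375521315825, 0.030490905288923897]}
side {'fx': 415.39737486261515, 'fy': 415.39737486261515, 'cx': 257.051323526034, 'cy': 197.35012979836335, 'eye': [248.85903439597197, 937.5348564602369, 1008.8671007752174], 'rotation': [-0.12584287950176637, 0.9052389379152733, -0.40095351711309374, 0.06278783381652797]}
{'clock': 0.1, 'joints': array([-1.00638694e+00,  3.85471463e-01,  6.75699770e-03, -4.04583754e-04,
       -1.19398134e+00, -2.58619171e-01]), 'joint_vel': array([ 3.63771644e-05,  7.26355667e-05,  5.77180364e-03,  2.42884486e-03,
       -8.18169366e-04,  8.64882581e-04]), 'joint_efforts': array([-4.91454557e-04, -3.93322241e+01,  1.88927972e+01,  4.19795573e+00,
       -2.59591034e-03,  4.70539788e-06]), 'position': array([ 188.037608  , -595.55278893,  255.33822694]), 'ee_rot': array([-1.52226287e-01,  9.88345193e-01,  9.45661883e-04, -2.07562042e-04]), 'contact_force': array([ 0.09926201, -0.11058783,  0.39721818]), 'wrist_torque': array([-0.01101357, -0.01650748, -0.02878998]), 'grasp_force': 0.0, 'gripper_width': 85.59802904127767}
```

View pics/top0.png

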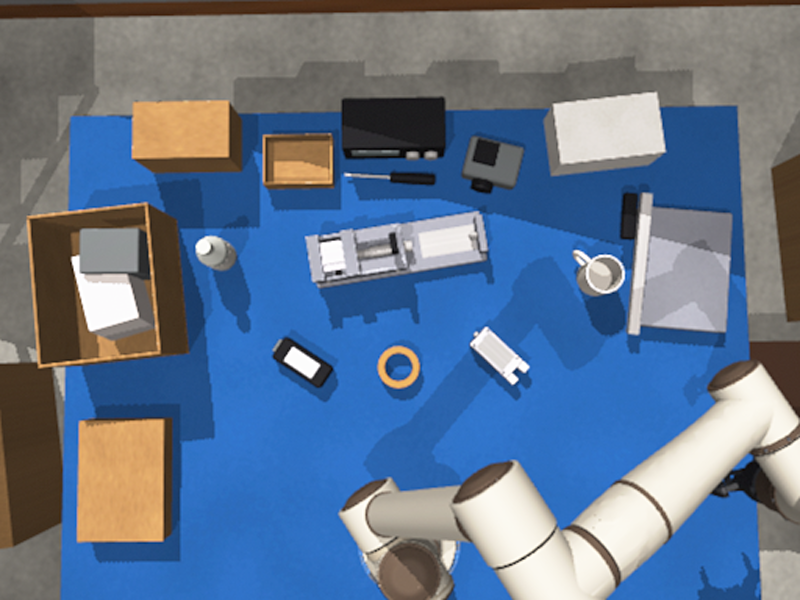

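View pics/side0.png

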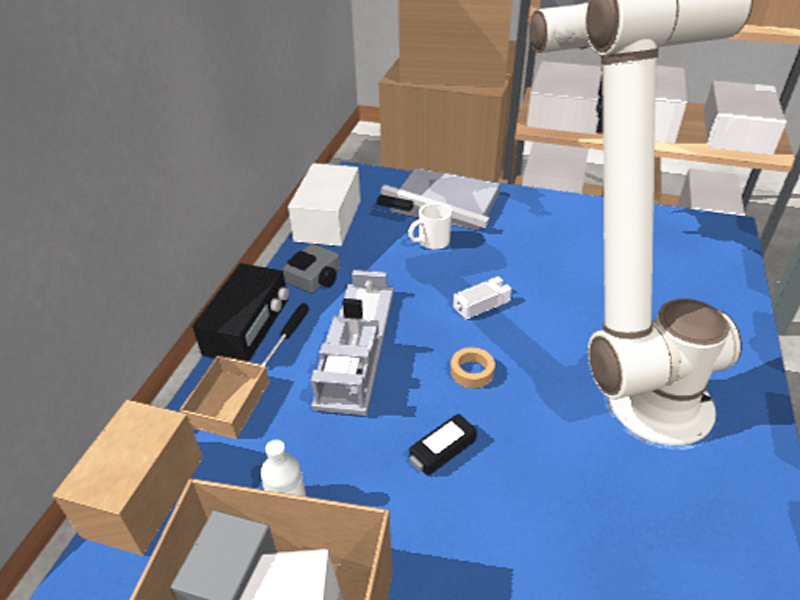

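Top view: the press lies around (400,250) with its backstop to the right. The case is at (500,355), pin to the upper left and notch to the lower right. I'll enlarge that area.

Run:
```python
from bench import *
import cv2
d=get_image("top"); c=d["image"][130:250,190:350,::-1]; cv2.imwrite("pics/top1.png",cv2.resize(c,(800,600),interpolation=cv2.INTER_CUBIC))
```

```text
(no output)
```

View pics/top1.png

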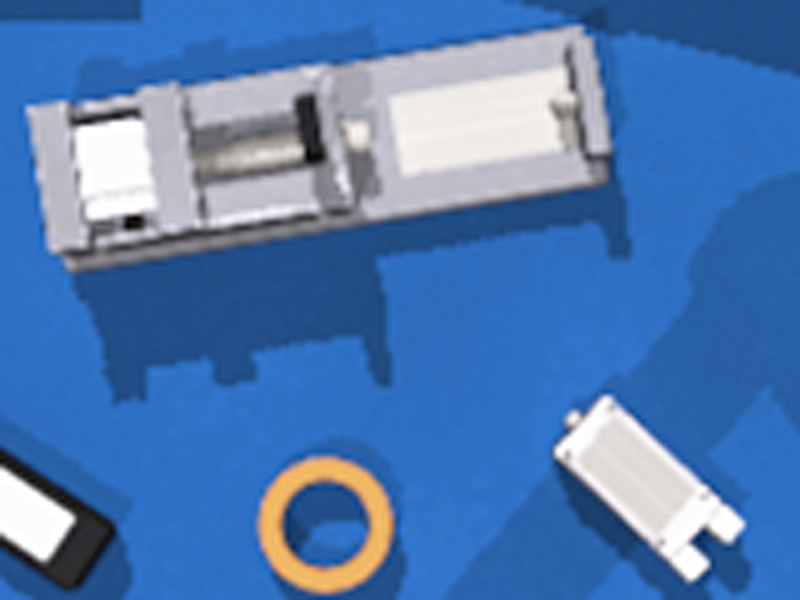

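```bash
cat > h.py <<'E'
from bench import *
import numpy as np,cv2
from scipy.spatial.transform import Rotation as R
def ray(d,u,v,z):
    r=R.from_quat(d["rotation"]).apply([(u-d["cx"])/d["fx"],(v-d["cy"])/d["fy"],1]); e=np.array(d["eye"])
    return e+r*(z-e[2])/r[2]
def proj(d,P):
    q=R.from_quat(d["rotation"]).inv().apply(np.atleast_2d(P)-np.array(d["eye"]))
    return np.c_[d["fx"]*q[:,0]/q[:,2]+d["cx"],d["fy"]*q[:,1]/q[:,2]+d["cy"]]
E
python3 - <<'E'
from h import *
d=get_image("top"); f=lambda x,y,z: ray(d,190+(x+.5)/5-.5,130+(y+.5)/5-.5,z).round(1)
for n,x,y,z in [("ct",608,396,40),("cl",555,452,40),("cb",690,582,40),("cr",745,525,40),("pin",573,420,22),("key",565,105,53),("handle",310,128,146),("bs1",577,29,67),("bs2",598,153,67),("bedA",350,65,25),("bedB",570,30,25),("bedC",350,220,25),("bedD",605,185,25),("endA",30,105,99),("endB",52,248,99)]:
    print(n,f(x,y,z)[:2])
w=get_image("wrist"); s=read_state(); print(w["fx"],w["cx"],w["cy"]); q=R.from_quat(s["ee_rot"])
print(q.inv().apply(np.array(w["eye"])-s["position"]), (q.inv()*R.from_quat(w["rotation"])).as_matrix().round(3))
E
```

```text
ct [ 462.7 -171.1]
cl [ 425.9 -134.9]
cb [ 338.5 -222.7]
cr [ 375.7 -260.1]
pin [ 447.4 -149. ]
key [ 657.4 -145.3]
handle [631.  24.]
bs1 [ 706.1 -153.1]
bs2 [ 622.8 -165.2]
bedA [691.4  -1.8]
bedB [ 713.2 -152.4]
bedC [ 5.851e+02 -3.000e-01]
bedD [ 606.4 -173.9]
endA [655.6 207. ]
endB [561.9 193.1]
302.8446424048927 253.78769581711762 193.34561161987153
[  78.44588556    0.99331055 -118.12764229] [[ 0.001 -0.951 -0.308]
 [ 1.     0.     0.002]
 [-0.002 -0.308  0.951]]
```

Request:
play_rows --pt "21.2 39.9 -3 0 0 0.465" --pt "21.2 39.9 -3 0 0 0.465" --pt "21.2 39.9 -3 0 0 0.465" --pt "21.2 39.9 -3 0 0 0.465" --pt "21.2 39.9 -3 0 0 0.465" --pt "21.2 39.9 -3 0 0 0.465" --pt "21.2 39.9 -3 0 0 0.465" --pt "21.2 39.9 -3 0 0 0.465" --pt "21.2 39.9 -3 0 0 0.465" --pt "21.2 39.9 -3 0 0 0.465" --pt "0 0 0 0 0 0" --pt "0 0 0 0 0 0" --pt "0 0 0 0 0 0"

```text
clock: 1.33
position: [383.3, -228.7, 228.8]
ee_rot: [-0.386, 0.922, -0.0, -0.0]
contact_force: [-0.2, -0.2, -0.4]
gripper_width: 85.4
grasp_force: 0.0
```

Run:
```python
from h import *
import pickle
s=read_state(); w=get_image("wrist"); pickle.dump((s,w),open("w1.pkl","wb"))
print(s["clock"],s["position"],s["ee_rot"],s["contact_force"],s["joints"])
c=w["image"][:,:,::-1]; cv2.imwrite("pics/w1.png",cv2.resize(c,(800,600),interpolation=cv2.INTER_CUBIC))
```

```text
1.3333 [ 383.26337903 -228.67416964  228.76691784] [-3.86436113e-01  9.22316174e-01 -4.26324109e-06 -6.86393781e-05] [-0.1922693  -0.19811825 -0.40668582] [-1.71714665e-01  1.02003107e-01 -4.49778558e-01  9.52146733e-05
 -1.01912576e+00 -6.05602791e-01]
```

View pics/w1.png

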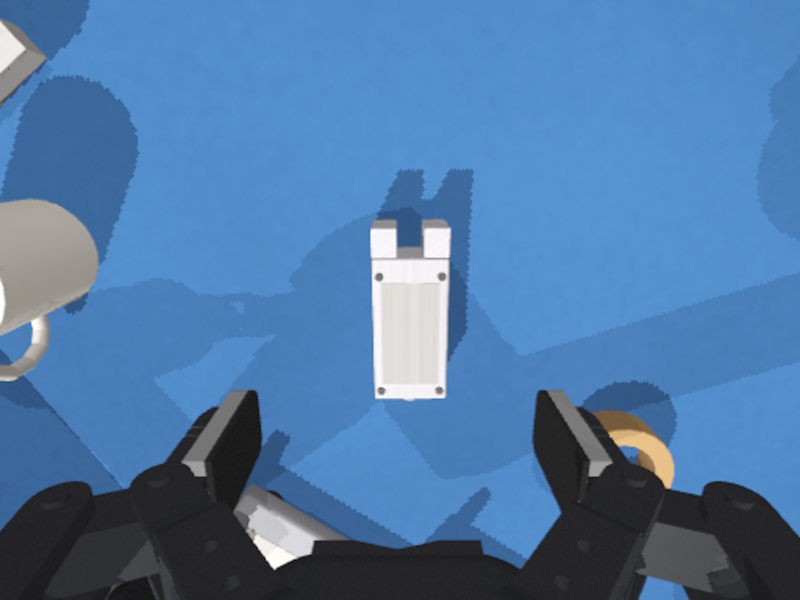

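The wrist view shows the case with its notch up at (410,240) and its pin end at (410,398). Its sides are nearly parallel to the tool axis.

Run:
```python
from h import *
import pickle
s,w=pickle.load(open("w1.pkl","rb"))
k=1.5625; f=lambda x,y,z: ray(w,(x+.5)/k-.5,(y+.5)/k-.5,z)[:2]
a=[f(371,229,40),f(450,229,40),f(375,398,40),f(447,398,40)]
for p in a: print(p.round(1))
n=(a[0]+a[1])/2;p=(a[2]+a[3])/2; d=p-n
print(np.linalg.norm(d),np.linalg.norm(a[0]-a[1]),np.linalg.norm(a[2]-a[3]),(n+p)/2,np.degrees(np.arctan2(d[1],d[0])))
t=R.from_quat(s["ee_rot"]).as_matrix(); print(np.degrees(np.arctan2(t[1],t[0]))[:2])
# gray levels down the mid-left prong for edges
g=cv2.cvtColor(w["image"],cv2.COLOR_RGB2GRAY); print(g[135:172,245].tolist()); print(g[245:262,270].tolist()); print(g[200,232:292].tolist())
```

```text
[ 374.5 -260.1]
[ 337.9 -224.1]
[ 460.4 -171.4]
[ 422.9 -134.6]
123.49300097930164 51.31210555041693 52.561698189906124 [ 398.92896479 -197.55591739] 46.19757880835956
[-134.53414991  135.46584975]
[90, 81, 80, 80, 83, 103, 140, 141, 141, 141, 148, 194, 247, 246, 246, 245, 245, 246, 246, 246, 245, 247, 249, 248, 247, 248, 249, 249, 245, 240, 188, 214, 246, 247, 247, 248, 247]
[225, 245, 245, 245, 245, 245, 245, 245, 245, 237, 153, 121, 121, 119, 120, 119, 118]
[119, 119, 118, 119, 118, 119, 181, 230, 246, 248, 246, 242, 228, 220, 221, 221, 222, 222, 220, 222, 224, 225, 224, 224, 225, 223, 221, 220, 219, 220, 223, 225, 227, 226, 225, 224, 221, 219, 220, 221, 222, 221, 220, 222, 223, 221, 219, 222, 222, 233, 240, 239, 241, 224, 157, 88, 83, 82, 81, 83]
```

Request:
play_rows --pt "8 15.5 -10 0 0 0.04" --pt "8 15.5 -20 0 0 0.04" --pt "0 0 -35 0 0 0" --pt "0 0 -35 0 0 0" --pt "0 0 -35 0 0 0" --pt "0 0 -30 0 0 0" --pt "0 0 0 0 0 0" --pt "0 0 0 0 0 0"

```text
clock: 2.05
position: [398.1, -199.1, 62.9]
ee_rot: [-0.389, 0.921, 0.001, -0.002]
contact_force: [0.4, 0.4, 0.2]
gripper_width: 85.6
grasp_force: 0.0
```

Request:
play_rows --pt "1.4 1.7 -16 0 0 0" --pt "0 0 -16 0 0 0" --pt "0 0 0 0 0 0" --pt "0 0 0 0 0 0"

```text
clock: 2.38
position: [401.5, -196.8, 33.2]
ee_rot: [-0.39, 0.921, -0.001, 0.001]
contact_force: [0.5, -1.1, 0.4]
gripper_width: 85.5
grasp_force: 0.0
```

Request:
play_rows --gripper 0 --pt "0 0 0 0 0 0" --pt "0 0 0 0 0 0" --pt "0 0 0 0 0 0" --pt "0 0 0 0 0 0" --pt "0 0 0 0 0 0" --pt "0 0 0 0 0 0" --pt "0 0 0 0 0 0" --pt "0 0 0 0 0 0"

```text
clock: 3.05
position: [401.8, -196.5, 33.3]
ee_rot: [-0.39, 0.921, -0.001, 0.001]
contact_force: [-1.6, -1.1, 7.2]
gripper_width: 51.2
grasp_force: 62.9
```

Request:
play_rows --pt "0 0 30 0 0 0" --pt "0 0 35 0 0 0" --pt "20.5 8.7 30 0 0 0.73" --pt "20.5 8.7 30 0 0 0.73" --pt "20.5 8.7 20 0 0 0.73" --pt "20.5 8.7 5 0 0 0.73" --pt "20.5 8.7 0 0 0 0.73" --pt "20.5 8.7 0 0 0 0.73" --pt "20.5 8.7 0 0 0 0.73" --pt "20.5 8.7 0 0 0 0.73" --pt "20.5 8.7 0 0 0 0.73" --pt "20.5 8.7 0 0 0 0.73" --pt "20.5 8.7 0 0 0 0.73" --pt "20.5 8.7 0 0 0 0.73" --pt "0 0 0 0 0 0" --pt "0 0 0 0 0 0" --pt "0 0 0 0 0 0" --pt "0 0 0 0 0 0"

```text
clock: 4.55
position: [645.2, -92.0, 180.9]
ee_rot: [0.757, -0.653, -0.001, 0.001]
contact_force: [-0.2, -0.1, -6.3]
gripper_width: 51.3
grasp_force: 67.1
```

Run:
```python
from h import *
import pickle
s=read_state(); w=get_image("wrist"); pickle.dump((s,w),open("w2.pkl","wb"))
print(s["clock"],s["position"],s["ee_rot"],s["contact_force"],s["joints"])
c=w["image"][:,:,::-1]; cv2.imwrite("pics/w2.png",cv2.resize(c,(800,600),interpolation=cv2.INTER_CUBIC))
```

```text
4.55 [645.22852174 -91.97616177 180.94550047] [ 7.56993097e-01 -6.53421643e-01 -1.05364769e-03  7.05516412e-04] [-0.21097725 -0.10854333 -6.25105737] [ 1.05869514e-01  4.87365031e-01 -2.28506342e-02 -6.55814887e-04
 -1.06305124e+00  4.10535813e-02]
```

View pics/w2.png

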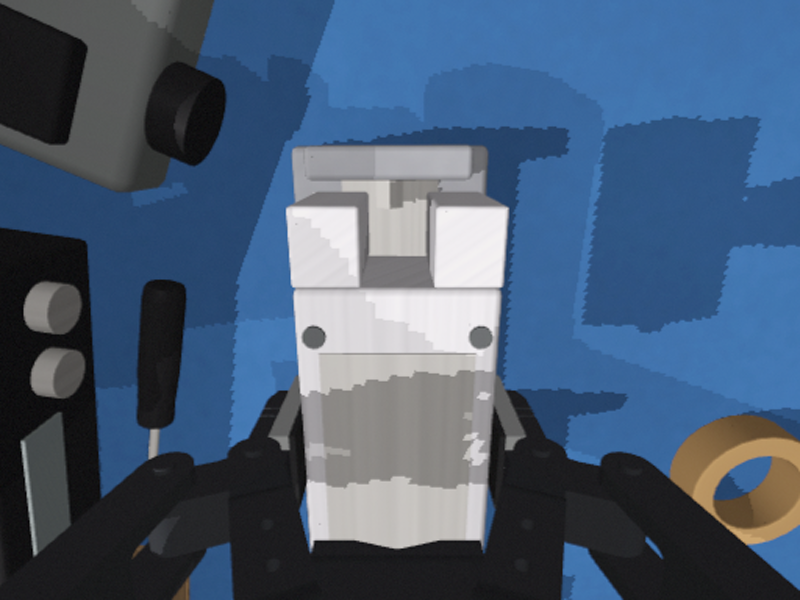

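The case is held with its notch at (397,250). The backstop's top runs at rows 147–178, columns 303–472, and the key lies near (397,190). I'll enlarge that area.

Run:
```python
import pickle,cv2
s,w=pickle.load(open("w2.pkl","rb"))
cv2.imwrite("pics/w2c.png",cv2.resize(w["image"][85:190,180:330,::-1],(750,525),interpolation=cv2.INTER_CUBIC))
```

```text
(no output)
```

View pics/w2c.png

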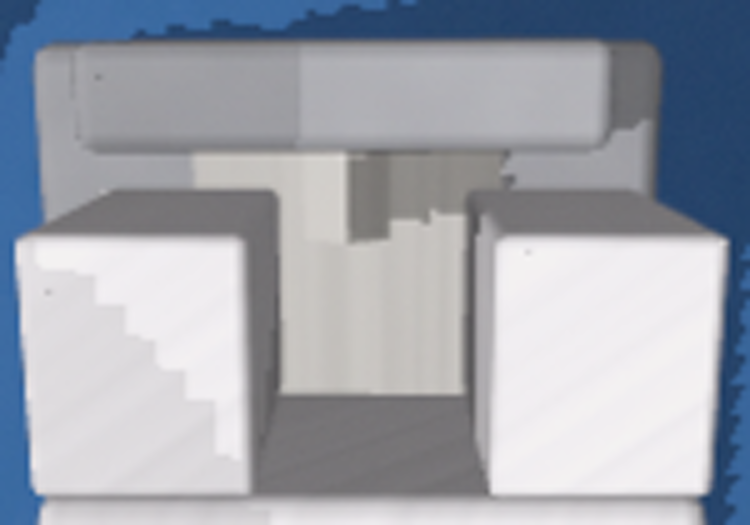

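Run:
```python
from h import *
import pickle
s,w=pickle.load(open("w2.pkl","rb"))
f=lambda x,y,z: ray(w,180+(x+.5)/5-.5,85+(y+.5)/5-.5,z)[:2]
t=R.from_quat(s["ee_rot"]).as_matrix(); yt=np.degrees(np.arctan2(t[1,1],t[0,1])); print("tool y",yt)
zt=s["position"][2]+6.7
key=f(348,242,53); b1=f(82,150,67); b2=f(608,150,67)
n1,n2,o1,o2=[f(x,237,zt) for x in(245,495,18,728)]
bb=b2-b1; ang=np.degrees(np.arctan2(bb[1],bb[0]))
print("key",key,"bs",b1,b2,np.linalg.norm(bb),"press ang",ang+90,ang-90)
print("notch",n1,n2,"outer",o1,o2,np.linalg.norm(n1-n2),np.linalg.norm(o1-o2))
ax=-t[:2,0]; print("case axis",ax, "case centre",(n1+n2+o1+o2)/4+62.5*ax,"tcp",s["position"])
for a in (97.5,98,98.5,99):
    u=np.array([np.cos(np.radians(a)),np.sin(np.radians(a))])
    print(a,"seat key",key+47.5*u,"seat bs",(b1+b2)/2+62.5*u, "handle",key+165*u)
```

```text
tool y -171.60018958296365
key [ 655.93949003 -139.6598646 ] bs [ 697.02665652 -148.89073822] [ 619.69109815 -160.37672716] 78.18386361470361 press ang -81.55210308018715 -261.5521030801872
notch [ 664.07048344 -154.96697986] [ 646.10437807 -157.63288616] outer [ 680.37142751 -152.54815905] [ 629.34719083 -160.11940675] 18.162819125028417 51.58290919152134
case axis [-0.14607809  0.98927283] case centre [645.84348911 -94.48730592] tcp [645.22852174 -91.97616177 180.94550047]
97.5 seat key [649.7394959  -92.56623368] seat bs [650.20099032 -92.66842886] handle [634.40266831  23.92853753]
98 seat key [649.32876773 -92.62213133] seat bs [649.66055853 -92.7419784 ] handle [632.97592837  23.73436674]
98.5 seat key [648.918543   -92.68161109] seat bs [649.12078914 -92.82024123] handle [631.55093719  23.52775286]
99 seat key [648.50885294 -92.74466842] seat bs [648.58172327 -92.9032114 ] handle [630.1278033  23.3087116]
```

Request:
play_rows --pt "2.9 4.3 0 0 0 0" --pt "0 0 -25 0 0 0" --pt "0 0 -25 0 0 0" --pt "0 0 -20 0 0 0" --pt "0 0 0 0 0 0" --pt "0 0 0 0 0 0" --pt "0 0 0 0 0 0"

```text
clock: 5.18
position: [650.8, -87.5, 113.5]
ee_rot: [0.758, -0.653, 0.001, -0.001]
contact_force: [0.5, 0.5, -5.0]
gripper_width: 51.1
grasp_force: 66.9
```

Run:
```python
from h import *
import pickle
s=read_state(); w=get_image("wrist"); pickle.dump((s,w),open("w3.pkl","wb"))
print(s["clock"],s["position"],s["ee_rot"],s["contact_force"])
c=w["image"][60:190,160:340,::-1]; cv2.imwrite("pics/w3.png",cv2.resize(c,(720,520),interpolation=cv2.INTER_CUBIC))
```

```text
5.1833 [650.8470025  -87.50460874 113.53458181] [ 0.75753441 -0.65279308  0.00143556 -0.00086393] [ 0.53896718  0.45152223 -5.04726457]
```

View pics/w3.png

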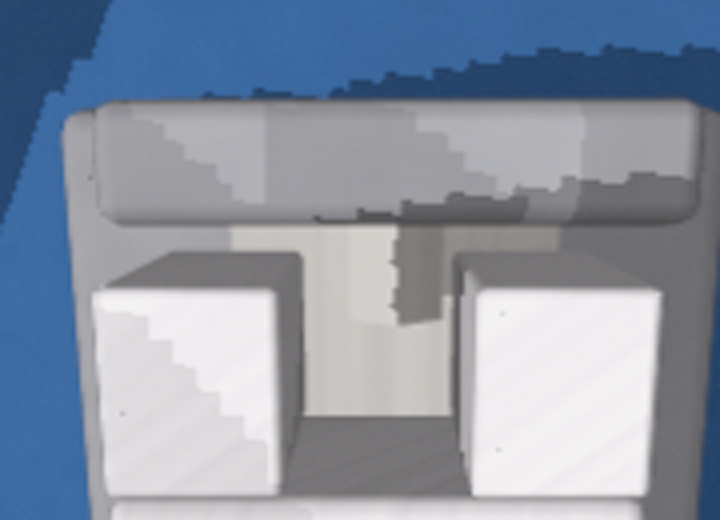

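Run:
```python
from h import *
import pickle
s,w=pickle.load(open("w3.pkl","rb"))
f=lambda x,y,z: ray(w,160+(x+.5)/4-.5,60+(y+.5)/4-.5,z)[:2]
t=R.from_quat(s["ee_rot"]).as_matrix(); zt=s["position"][2]+6.7
key=f(397,325,53); b1=f(97,222,67); b2=f(698,222,67)
n1,n2,o1,o2=[f(x,290,zt) for x in(277,475,93,662)]
bb=b1-b2; print("press ang",np.degrees(np.arctan2(bb[1],bb[0])) +90 ,np.linalg.norm(bb),np.linalg.norm(n1-n2),np.linalg.norm(o1-o2))
ax=-t[:2,0]; print("case ang",np.degrees(np.arctan2(ax[1],ax[0])))
u=np.array([np.cos(np.radians(98.4)),np.sin(np.radians(98.4))]); v=np.array([-u[1],u[0]])
cc=(n1+n2+o1+o2)/4+62.5*ax; s1=key+47.5*u; s2=(b1+b2)/2+62.5*u
print(cc,s1,s2)
for q in(s1,s2): print("rel seat x,y",(cc-q)@u,(cc-q)@v)
```

```text
press ang 98.55959414665136 79.33024056013265 17.999966878639647 51.72679638812428
case ang 98.49472416228149
[651.483979   -89.97926683] [649.13815748 -92.61369628] [649.47608721 -93.09521526]
rel seat x,y 2.263483461467393 -2.7055017635884138
rel seat x,y 2.7892026550088755 -2.4415389858975742
```

Request:
play_rows --pt "-2.5 -0.4 0 0 0 0" --pt "0 0 -15 0 0 0" --pt "0 0 -15 0 0 0" --pt "0 0 -10 0 0 0" --pt "0 0 0 0 0 0" --pt "0 0 0 0 0 0" --pt "0 0 0 0 0 0"

```text
clock: 5.82
position: [647.8, -87.9, 72.9]
ee_rot: [0.757, -0.653, 0.001, -0.0]
contact_force: [0.5, 0.9, -5.4]
gripper_width: 51.2
grasp_force: 67.1
```

Request:
play_rows --pt "0.4 0 -4 0 0 0" --pt "0 0 -4 0 0 0" --pt "0 0 -3 0 0 0" --pt "0 0 -2 0 0 0" --pt "0 0 0 0 0 0" --pt "0 0 0 0 0 0" --pt "0 0 0 0 0 0"

```text
clock: 6.4
position: [647.5, -87.8, 58.6]
ee_rot: [0.757, -0.653, 0.0, -0.0]
contact_force: [-0.3, 0.2, -5.7]
gripper_width: 51.3
grasp_force: 67.1
```

Request:
play_rows --pt "0.3 0 -1 0 0 0" --pt "0 0 0 0 0 0" --pt "0 0 0 0 0 0"

```text
clock: 6.65
position: [647.7, -87.9, 58.5]
ee_rot: [0.757, -0.653, 0.0, 0.0]
contact_force: [-2.2, -0.2, 0.6]
gripper_width: 51.0
grasp_force: 67.7
```

Request:
play_rows --gripper 1 --pt "0 0 0 0 0 0" --pt "0 0 0 0 0 0" --pt "0 0 0 0 0 0" --pt "0 0 0 0 0 0" --pt "0 0 0 0 0 0" --pt "0 0 0 0 0 0"

```text
clock: 7.15
position: [648.0, -87.8, 57.8]
ee_rot: [0.757, -0.653, 0.0, -0.0]
contact_force: [0.9, -0.6, -0.2]
gripper_width: 85.5
grasp_force: 0.0
```

Request:
play_rows --pt "0 0 10 0 0 0" --pt "0 0 30 0 0 0" --pt "0 0 40 0 0 0" --pt "0 0 40 0 0 0" --pt "0 0 40 0 0 0" --pt "0 0 0 0 0 0" --pt "0 0 0 0 0 0"

```text
clock: 7.73
position: [649.2, -87.8, 222.4]
ee_rot: [0.757, -0.653, 0.003, -0.003]
contact_force: [-0.7, 0.6, -0.8]
gripper_width: 85.7
grasp_force: 0.0
```

Run:
```python
from h import *
import pickle
s=read_state(); w=get_image("wrist"); pickle.dump((s,w),open("w4.pkl","wb"))
print(s["clock"],s["position"],s["ee_rot"],s["contact_force"],s["gripper_width"])
c=w["image"][:,:,::-1]; cv2.imwrite("pics/w4.png",cv2.resize(c,(800,600),interpolation=cv2.INTER_CUBIC))
```

```text
7.7333 [649.217077   -87.76851034 222.42483401] [ 0.75739225 -0.65294606  0.00305911 -0.00300915] [-0.68033619  0.62524207 -0.77649667] 85.65357461525905
```

View pics/w4.png

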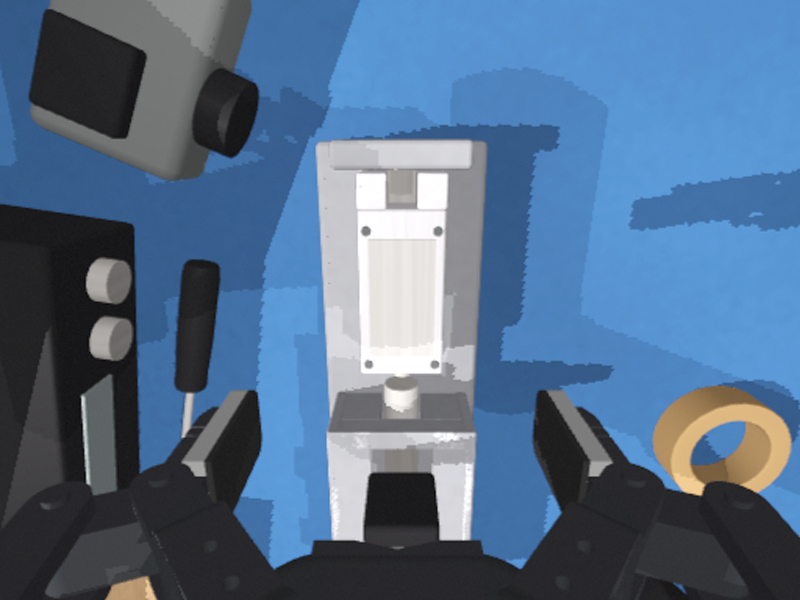

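The case is flat with the key centred in the notch at (400,185), a small gap to the backstop, and the pin clear of the nose. Next I'll check the handle: its front top edge is at row 473, columns 370–436.

Run:
```python
from h import *
import pickle
s,w=pickle.load(open("w4.pkl","rb"));k=1.5625
f=lambda x,y,z: ray(w,(x+.5)/k-.5,(y+.5)/k-.5,z)[:2]
a,b=f(370,474,146),f(436,474,146); u=np.array([np.cos(np.radians(98.45)),np.sin(np.radians(98.45))])
v=np.array([-u[1],u[0]])
print(a,b,np.linalg.norm(a-b),"handle",(a+b)/2+7*u)
c=(f(356,175,65)+f(447,175,65)+f(361,373,65)+f(442,373,65))/4; print("case",c,(c-[649.2,-92.8])@u,(c-[649.2,-92.8])@v)
print("joints",s["joints"])
```

```text
[652.16495443 -12.66459048] [620.20527179 -17.67477006] 32.35001102682313 handle [635.15648918  -8.24566895]
case [648.35569008 -90.20578095] 2.6901256414422843 0.45393366568138854
joints [ 1.12204323e-01  4.54980969e-01  3.24135643e-02  4.39237558e-04
 -1.13965610e+00  3.54590191e-02]
```

Request:
play_rows --pt "-1.2 7.5 0 0 0 -1" --pt "-1.2 7.5 0 0 0 -1" --pt "-1.2 7.5 0 0 0 -1" --pt "-1.2 7.5 0 0 0 -1" --pt "-1.2 7.5 0 0 0 -1" --pt "-1.2 7.5 0 0 0 -1" --pt "-1.2 7.5 0 0 0 -1" --pt "-1.2 7.5 0 0 0 -1" --pt "-1.2 7.5 0 0 0 -1" --pt "-1.2 7.5 0 0 0 -1" --pt "-1.2 7.5 0 0 0 -1" --pt "-1.2 7.5 0 0 0 -1" --pt "-1.2 7.5 0 0 0 -1" --pt "-1.2 7.5 0 0 0 -1" --pt "-1.2 7.5 0 0 0 -1" --pt "0 0 0 0 0 0" --pt "0 0 0 0 0 0" --pt "0 0 0 0 0 0"

```text
clock: 9.28
position: [629.4, 24.3, 216.8]
ee_rot: [-0.075, 0.997, -0.0, -0.001]
contact_force: [-0.4, 0.5, -0.5]
gripper_width: 85.5
grasp_force: 0.0
```

Run:
```python
from h import *
import pickle
s=read_state(); w=get_image("wrist"); pickle.dump((s,w),open("w5.pkl","wb"))
t=R.from_quat(s["ee_rot"]).as_matrix(); print(np.degrees(np.arctan2(t[1,1],t[0,1])))
print(s["clock"],s["position"],s["ee_rot"],s["contact_force"],s["joints"])
c=w["image"][:,:,::-1]; cv2.imwrite("pics/w5.png",cv2.resize(c,(800,600),interpolation=cv2.INTER_CUBIC))
```

```text
98.57955886310054
9.2833 [629.36744298  24.32262434 216.75386272] [-7.48006962e-02  9.97198022e-01 -1.88943165e-04 -9.62080726e-04] [-0.43798808  0.51421792 -0.4567974 ] [ 2.95124194e-01  4.22090051e-01 -3.58009929e-02 -5.75013541e-05
 -1.11486552e+00 -1.71615383e+00]
```

View pics/w5.png

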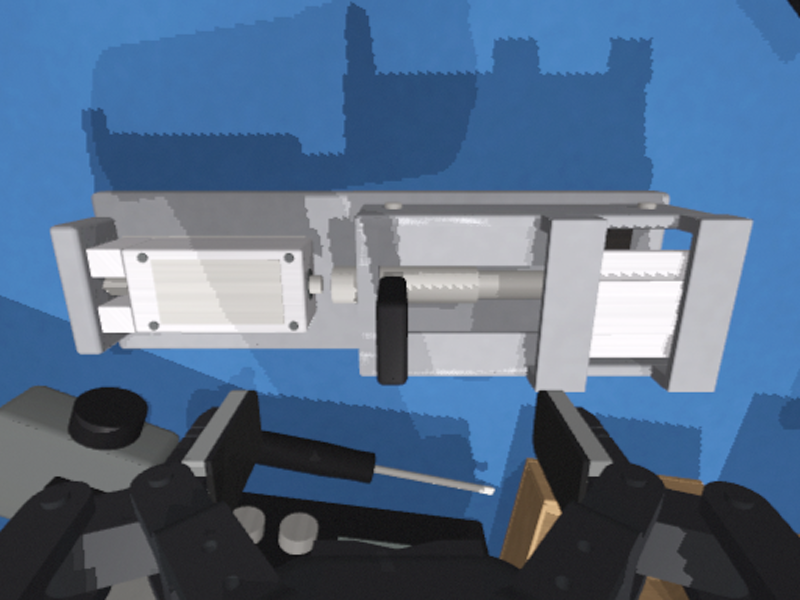

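The handle's top is at about column 392 with its far edge at row 384. The trip bar's opening spans columns 602–685.

Run:
```python
from h import *
import pickle
s,w=pickle.load(open("w5.pkl","rb"));k=1.5625
f=lambda x,y,z: ray(w,(x+.5)/k-.5,(y+.5)/k-.5,z)[:2]
u=np.array([np.cos(np.radians(98.45)),np.sin(np.radians(98.45))]);v=np.array([-u[1],u[0]])
o=np.array([632,23.4])
for n,p in dict(hfar=f(392,384,146),hL=f(377,375,146),hR=f(407,375,146),br1=f(588,390,99),br2=f(668,390,99),br1n=f(602,220,99),br2n=f(690,220,99),barT=f(643,281,94),barB=f(643,357,94)).items(): print(n,p.round(1),((p-o)@u).round(1),((p-o)@v).round(1))
```

```text
hfar [649.8  26.6] 0.6 -18.1
hL [646.4  19.4] -6.1 -13.7
hR [644.5  32.5] 7.2 -13.7
br1 [661.5 138.4] 109.5 -46.1
br2 [654.8 182.6] 154.1 -46.0
br1n [569.  119.6] 104.4 48.2
br2n [562.4 162.9] 148.2 48.3
barT [597.1 152.3] 132.6 15.5
barB [639.4 165.8] 139.7 -28.2
```

Request:
play_rows --pt "0.2 -0.2 -20 0 0 0" --pt "0 0 -25 0 0 0" --pt "0 0 -25 0 0 0" --pt "0 0 -13 0 0 0" --pt "0 0 0 0 0 0" --pt "0 0 0 0 0 0"

```text
clock: 9.83
position: [629.9, 23.9, 134.2]
ee_rot: [-0.074, 0.997, -0.0, -0.001]
contact_force: [0.5, 0.6, 0.7]
gripper_width: 85.4
grasp_force: 0.0
```

Request:
play_rows --gripper 0 --pt "0 0 0 0 0 0" --pt "0 0 0 0 0 0" --pt "0 0 0 0 0 0" --pt "0 0 0 0 0 0" --pt "0 0 0 0 0 0" --pt "0 0 0 0 0 0" --pt "0 0 0 0 0 0" --pt "0 0 0 0 0 0" --pt "0 0 0 0 0 0" --pt "0 0 0 0 0 0"

```text
clock: 10.67
position: [630.2, 24.4, 135.4]
ee_rot: [-0.074, 0.997, -0.0, 0.0]
contact_force: [-1.1, -0.4, 5.1]
gripper_width: 13.3
grasp_force: 59.2
```

Request:
play_rows --pt "-0.4 2.5 0 0 0 0" --pt "-0.75 5 0 0 0 0" --pt "-0.75 5 0 0 0 0" --pt "-0.75 5 0 0 0 0" --pt "-0.75 5 0 0 0 0" --pt "-0.75 5 0 0 0 0" --pt "0 0 0 0 0 0" --pt "0 0 0 0 0 0"

```text
clock: 11.33
position: [626.2, 50.9, 135.4]
ee_rot: [-0.074, 0.997, -0.001, 0.0]
contact_force: [0.2, -6.6, 4.5]
gripper_width: 13.8
grasp_force: 59.6
```

Request:
play_rows --pt "-0.45 3 0 0 0 0" --pt "-0.45 3 0 0 0 0" --pt "0 0 0 0 0 0" --pt "0 0 0 0 0 0"

```text
clock: 11.67
position: [625.4, 55.8, 135.3]
ee_rot: [-0.074, 0.997, -0.002, 0.0]
contact_force: [1.9, -8.8, 4.2]
gripper_width: 13.0
grasp_force: 59.6
```

Request:
play_rows --pt "-0.3 2 0 0 0 0" --pt "0 0 0 0 0 0" --pt "0 0 0 0 0 0"

```text
clock: 11.92
position: [625.1, 57.9, 135.4]
ee_rot: [-0.074, 0.997, -0.001, 0.0]
contact_force: [0.9, -9.9, 3.9]
gripper_width: 13.7
grasp_force: 59.8
```

Request:
play_rows --pt "-0.2 1.5 0 0 0 0" --pt "0 0 0 0 0 0" --pt "0 0 0 0 0 0"

```text
clock: 12.17
position: [624.9, 59.2, 135.3]
ee_rot: [-0.074, 0.997, -0.002, 0.0]
contact_force: [2.2, -9.6, 4.1]
gripper_width: 13.4
grasp_force: 59.8
```

Request:
play_rows --pt "-0.2 1.3 0 0 0 0" --pt "0 0 0 0 0 0" --pt "0 0 0 0 0 0"

```text
clock: 12.42
position: [624.7, 60.4, 135.4]
ee_rot: [-0.074, 0.997, -0.002, 0.0]
contact_force: [1.4, -10.8, 5.1]
gripper_width: 13.1
grasp_force: 59.8
```

Request:
play_rows --pt "-0.2 1.3 0 0 0 0" --pt "0 0 0 0 0 0" --pt "0 0 0 0 0 0"

```text
clock: 12.67
position: [624.5, 61.6, 135.4]
ee_rot: [-0.074, 0.997, -0.002, 0.0]
contact_force: [2.1, -11.3, 4.7]
gripper_width: 13.0
grasp_force: 59.8
```

Request:
play_rows --pt "-0.2 1.3 0 0 0 0" --pt "0 0 0 0 0 0" --pt "0 0 0 0 0 0"

```text
clock: 12.92
position: [624.3, 62.8, 135.3]
ee_rot: [-0.074, 0.997, -0.002, 0.0]
contact_force: [1.0, -10.5, 3.5]
gripper_width: 13.0
grasp_force: 59.8
```

Request:
play_rows --pt "-0.15 1 0 0 0 0" --pt "0 0 0 0 0 0" --pt "0 0 0 0 0 0"

```text
clock: 13.17
position: [624.2, 63.7, 135.4]
ee_rot: [-0.074, 0.997, -0.002, 0.0]
contact_force: [2.1, -11.5, 4.5]
gripper_width: 13.1
grasp_force: 59.7
```

Run:
```python
from h import *
import pickle
for i in range(4):
    w=get_image("wrist"); s=read_state(); print(s["contact_force"].round(2),s["position"].round(2))
pickle.dump((s,w),open("w6.pkl","wb"))
```

```text
[  1.21 -11.79   3.36] [624.22  63.67 135.36]
[  1.19 -11.37   4.7 ] [624.2   63.69 135.34]
[  2.08 -11.43   4.  ] [624.22  63.68 135.37]
[  0.95 -11.46   4.81] [624.2   63.68 135.36]
```

Request:
play_rows --pt "-0.15 1 0 0 0 0" --pt "0 0 0 0 0 0" --pt "0 0 0 0 0 0"

```text
clock: 13.62
position: [624.1, 64.6, 135.4]
ee_rot: [-0.074, 0.997, -0.002, 0.0]
contact_force: [2.8, -12.4, 4.4]
gripper_width: 13.2
grasp_force: 59.7
```

Request:
play_rows --pt "-0.15 1 0 0 0 0" --pt "0 0 0 0 0 0" --pt "0 0 0 0 0 0"

```text
clock: 13.87
position: [623.9, 65.5, 135.3]
ee_rot: [-0.074, 0.997, -0.002, 0.0]
contact_force: [1.9, -11.8, 4.1]
gripper_width: 13.0
grasp_force: 59.7
```

Request:
play_rows --pt "-0.15 1 0 0 0 0" --pt "0 0 0 0 0 0" --pt "0 0 0 0 0 0"

```text
clock: 14.12
position: [623.8, 66.5, 135.3]
ee_rot: [-0.074, 0.997, -0.002, 0.0]
contact_force: [2.5, -12.5, 4.3]
gripper_width: 13.4
grasp_force: 59.7
```

Request:
play_rows --pt "-0.15 1 0 0 0 0" --pt "0 0 0 0 0 0" --pt "0 0 0 0 0 0"

```text
clock: 14.37
position: [623.6, 67.4, 135.3]
ee_rot: [-0.074, 0.997, -0.002, 0.0]
contact_force: [2.4, -12.0, 4.6]
gripper_width: 13.6
grasp_force: 59.7
```

Request:
play_rows --pt "-0.15 1 0 0 0 0" --pt "0 0 0 0 0 0" --pt "0 0 0 0 0 0"

```text
clock: 14.62
position: [623.5, 68.4, 135.4]
ee_rot: [-0.074, 0.997, -0.002, 0.0]
contact_force: [1.4, -12.6, 4.1]
gripper_width: 13.2
grasp_force: 59.7
```

Run:
```python
from h import *
import pickle
f=[]
for i in range(6):
    w=get_image("wrist"); s=read_state(); f.append(s["contact_force"])
print(np.mean(f,0),s["position"].round(2))
pickle.dump((s,w),open("w7.pkl","wb"))
_,w6=pickle.load(open("w6.pkl","rb")); print(np.abs(w6["image"].astype(int)-w["image"]).mean())
```

```text
[  2.24779682 -12.72168297   4.50087902] [623.47  68.31 135.36]
6.0896555582682295
```

Request:
play_rows --pt "-0.15 1 0 0 0 0" --pt "0 0 0 0 0 0" --pt "0 0 0 0 0 0"

```text
clock: 15.17
position: [623.4, 69.3, 135.4]
ee_rot: [-0.074, 0.997, -0.002, 0.0]
contact_force: [1.7, -11.8, 4.7]
gripper_width: 13.4
grasp_force: 59.7
```

Request:
play_rows --pt "-0.15 1 0 0 0 0" --pt "0 0 0 0 0 0" --pt "0 0 0 0 0 0"

```text
clock: 15.42
position: [623.2, 70.2, 135.4]
ee_rot: [-0.073, 0.997, -0.002, 0.0]
contact_force: [2.2, -13.0, 4.4]
gripper_width: 13.3
grasp_force: 59.7
```

Run:
```python
from h import *
f=[]
for i in range(6):
    w=get_image("wrist"); s=read_state(); f.append(s["contact_force"])
print(np.mean(f,0),s["position"].round(2))
```

```text
[  2.06699298 -13.06492041   4.18959141] [623.22  70.23 135.33]
```

Request:
play_rows --pt "-0.2 1.3 0 0 0 0" --pt "0 0 0 0 0 0" --pt "0 0 0 0 0 0"

```text
clock: 15.97
position: [623.0, 71.5, 135.4]
ee_rot: [-0.074, 0.997, -0.002, 0.0]
contact_force: [2.4, -13.1, 3.8]
gripper_width: 13.4
grasp_force: 59.7
```

Request:
play_rows --pt "-0.2 1.3 0 0 0 0" --pt "0 0 0 0 0 0" --pt "0 0 0 0 0 0"

```text
clock: 16.22
position: [622.8, 72.7, 135.4]
ee_rot: [-0.073, 0.997, -0.002, 0.0]
contact_force: [2.6, -13.5, 5.6]
gripper_width: 13.4
grasp_force: 59.7
```

Run:
```python
from h import *
f=[]
for i in range(6):
    w=get_image("wrist"); s=read_state(); f.append(s["contact_force"])
print(np.mean(f,0),s["position"].round(2))
```

```text
[  2.35117713 -13.36293014   4.47548944] [622.82  72.72 135.35]
```

Request:
play_rows --pt "-0.2 1.3 0 0 0 0" --pt "0 0 0 0 0 0" --pt "0 0 0 0 0 0"

```text
clock: 16.77
position: [622.6, 73.9, 135.3]
ee_rot: [-0.073, 0.997, -0.002, 0.0]
contact_force: [2.6, -14.2, 3.9]
gripper_width: 13.1
grasp_force: 59.7
```

Request:
play_rows --pt "-0.2 1.3 0 0 0 0" --pt "0 0 0 0 0 0" --pt "0 0 0 0 0 0"

```text
clock: 17.02
position: [622.5, 75.1, 135.4]
ee_rot: [-0.073, 0.997, -0.002, 0.0]
contact_force: [2.6, -14.3, 4.2]
gripper_width: 13.2
grasp_force: 59.7
```

Run:
```python
from h import *
f=[]
for i in range(6):
    w=get_image("wrist"); s=read_state(); f.append(s["contact_force"])
print(np.mean(f,0),s["position"].round(2))
```

```text
[  2.51311432 -14.11880197   4.11715328] [622.46  75.14 135.36]
```

Request:
play_rows --pt "-0.2 1.3 0 0 0 0" --pt "0 0 0 0 0 0" --pt "0 0 0 0 0 0"

```text
clock: 17.57
position: [622.3, 76.4, 135.4]
ee_rot: [-0.073, 0.997, -0.002, 0.0]
contact_force: [2.3, -14.1, 4.7]
gripper_width: 13.7
grasp_force: 59.7
```

Request:
play_rows --pt "-0.2 1.3 0 0 0 0" --pt "0 0 0 0 0 0" --pt "0 0 0 0 0 0"

```text
clock: 17.82
position: [622.1, 77.8, 135.3]
ee_rot: [-0.074, 0.997, -0.002, 0.0]
contact_force: [3.5, -13.1, 4.1]
gripper_width: 13.3
grasp_force: 59.7
```

Run:
```python
from h import *
f=[]
for i in range(6):
    w=get_image("wrist"); s=read_state(); f.append(s["contact_force"])
print(np.mean(f,0),s["position"].round(2))
```

```text
[  2.81302844 -13.48116328   4.40654068] [622.04  77.78 135.33]
```

Request:
play_rows --pt "0.15 -1 0 0 0 0" --pt "0 0 0 0 0 0" --pt "0.15 -1 0 0 0 0" --pt "0 0 0 0 0 0" --pt "0 0 0 0 0 0"

```text
clock: 18.53
position: [622.1, 77.3, 135.3]
ee_rot: [-0.074, 0.997, -0.001, 0.0]
contact_force: [-0.1, -8.3, 5.7]
gripper_width: 13.5
grasp_force: 59.9
```

Request:
play_rows --pt "0.2 -1.2 0 0 0 0" --pt "0 0 0 0 0 0" --pt "0.2 -1.2 0 0 0 0" --pt "0 0 0 0 0 0" --pt "0 0 0 0 0 0"

```text
clock: 18.95
position: [622.2, 77.0, 135.4]
ee_rot: [-0.074, 0.997, -0.0, 0.0]
contact_force: [-2.0, -1.5, 5.4]
gripper_width: 13.4
grasp_force: 60.2
```

Request:
play_rows --gripper 1 --pt "0 0 0 0 0 0" --pt "0 0 0 0 0 0" --pt "0 0 0 0 0 0" --pt "0 0 0 0 0 0" --pt "0 0 0 0 0 0" --pt "0 0 0 0 0 0"

```text
clock: 19.45
position: [622.0, 76.9, 134.4]
ee_rot: [-0.074, 0.997, 0.0, -0.0]
contact_force: [-0.0, 0.0, -0.6]
gripper_width: 83.9
grasp_force: 0.0
```

Request:
play_rows --pt "0 0 10 0 0 0" --pt "0 0 30 0 0 0" --pt "0 0 35 0 0 0" --pt "0 0 0 0 0 0" --pt "0 0 0 0 0 0" --pt "0 0 0 0 0 0"

```text
clock: 19.95
position: [621.9, 76.8, 210.3]
ee_rot: [-0.074, 0.997, 0.0, 0.0]
contact_force: [-0.4, -0.7, -0.8]
gripper_width: 85.7
grasp_force: 0.0
```

Run:
```python
from h import *
import pickle
s=read_state(); w=get_image("wrist"); pickle.dump((s,w),open("w8.pkl","wb"))
print(s["clock"],s["position"],s["ee_rot"],s["contact_force"],s["gripper_width"])
c=w["image"][:,:,::-1]; cv2.imwrite("pics/w8.png",cv2.resize(c,(800,600),interpolation=cv2.INTER_CUBIC))
```

```text
19.95 [621.92351079  76.82535359 210.33953869] [-7.36448543e-02  9.97284393e-01  3.57730819e-04  3.82382609e-04] [-0.391792   -0.73144969 -0.76597054] 85.68660555661634
```

View pics/w8.png

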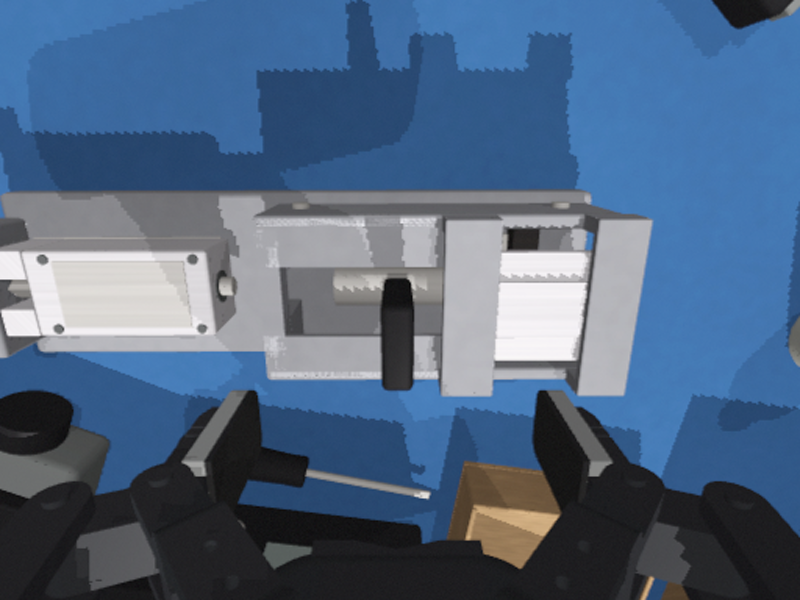

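The striker stays cocked: the handle is at (397,335), hands off, with the case seated and its pin proud at (227,286). The bridge inner edges at mid-row 307 are at columns 496 and 587, so next I'll compute the trip point.

Run:
```python
from h import *
import pickle
s,w=pickle.load(open("w8.pkl","rb"));k=1.5625
f=lambda x,y,z: ray(w,(x+.5)/k-.5,(y+.5)/k-.5,z)[:2]
for n,p in dict(L1=f(502,219,99),L2=f(491,395,99),R1=f(597,215,99),R2=f(577,395,99),S1=f(545,281,94),S2=f(540,360,94)).items(): print(n,p.round(1))
print((sum([f(502,219,99),f(491,395,99),f(597,215,99),f(577,395,99)])/4).round(1))
```

```text
L1 [568.2 121.6]
L2 [662.5 136.2]
R1 [559.6 166.4]
R2 [655.6 182.6]
S1 [596.5 151.5]
S2 [640.2 159.6]
[611.5 151.7]
```

Request:
play_rows --gripper 0 --pt "-2 15 0 0 0 0" --pt "-2 15 0 0 0 0" --pt "-2 15 0 0 0 0" --pt "-2 15 0 0 0 0" --pt "-2.6 15 0 0 0 0" --pt "0 0 -20 0 0 0" --pt "0 0 -25 0 0 0" --pt "0 0 -25 0 0 0" --pt "0 0 -5 0 0 0" --pt "0 0 0 0 0 0" --pt "0 0 0 0 0 0" --pt "0 0 0 0 0 0"

```text
clock: 21.0
position: [612.6, 152.5, 136.6]
ee_rot: [-0.074, 0.997, 0.0, 0.002]
contact_force: [-0.2, 0.4, 0.2]
gripper_width: -0.1
grasp_force: 0.0
```

Request:
play_rows --pt "-1 -0.3 -5 0 0 0" --pt "0 0 -5 0 0 0" --pt "0 0 -5 0 0 0" --pt "0 0 0 0 0 0" --pt "0 0 0 0 0 0"

```text
clock: 21.42
position: [610.3, 151.3, 119.4]
ee_rot: [-0.074, 0.997, -0.0, -0.0]
contact_force: [0.3, 0.5, -0.5]
gripper_width: -0.2
grasp_force: 0.0
```

Request:
play_rows --pt "0 0 -3 0 0 0" --pt "0 0 -3 0 0 0" --pt "0 0 0 0 0 0" --pt "0 0 0 0 0 0"

```text
clock: 21.75
position: [610.8, 151.5, 114.5]
ee_rot: [-0.074, 0.997, -0.0, 0.0]
contact_force: [-0.9, -0.0, 4.2]
gripper_width: -0.2
grasp_force: 2.1
```

Contact at about the expected height. I'll press another 4 mm.

Request:
play_rows --pt "0 0 -2 0 0 0" --pt "0 0 -2 0 0 0" --pt "0 0 -1 0 0 0" --pt "0 0 0 0 0 0" --pt "0 0 0 0 0 0"

```text
clock: 22.17
position: [610.9, 151.6, 109.1]
ee_rot: [-0.074, 0.997, 0.0, 0.001]
contact_force: [1.1, -0.0, 3.8]
gripper_width: -0.1
grasp_force: 2.2
```

Run:
```python
from h import *
import pickle
s,w8=pickle.load(open("w8.pkl","rb"))
s=read_state(); d=get_image("top"); pickle.dump(d,open("t9.pkl","wb"))
print(s["position"],s["contact_force"])
# darkness along the line of handle tops, drawn range -10..70
u=np.array([np.cos(np.radians(98.6)),np.sin(np.radians(98.6))])
for x in range(-16,72,6):
    p=proj(d,[630.5+x*u[0],23.8+x*u[1],146])[0]; print(x,d["image"][int(round(p[1])),int(round(p[0]))].tolist())
```

```text
[610.9488137  151.58653216 109.07980562] [ 1.12277879 -0.02808354  3.8321451 ]
-16 [157, 155, 164]
-10 [139, 140, 149]
-4 [40, 40, 42]
2 [36, 36, 41]
8 [112, 109, 108]
14 [114, 111, 114]
20 [109, 107, 110]
26 [118, 114, 114]
32 [105, 102, 102]
38 [115, 113, 116]
44 [119, 115, 115]
50 [101, 100, 106]
56 [107, 106, 114]
62 [107, 105, 109]
68 [86, 86, 90]
```

The striker fired and its handle is back at 0. I'll lift off and check the pin and case from the earlier viewpoint.

Request:
play_rows --pt "0 0 15 0 0 0" --pt "0 0 35 0 0 0" --pt "0 0 35 0 0 0" --pt "2 -16 20 0 0 0" --pt "4 -32 3 0 0 0" --pt "4 -32 0 0 0 0" --pt "4 -32 0 0 0 0" --pt "4 -15 0 0 0 0" --pt "0 0 0 0 0 0" --pt "0 0 0 0 0 0" --pt "0 0 0 0 0 0" --pt "0 0 0 0 0 0"

```text
clock: 23.22
position: [628.2, 25.5, 216.2]
ee_rot: [-0.074, 0.997, 0.0, -0.0]
contact_force: [0.2, 0.7, 0.1]
gripper_width: 0.2
grasp_force: 0.0
```

Run:
```python
from h import *
import pickle
_,w5=pickle.load(open("w5.pkl","rb"))
s=read_state(); w=get_image("wrist"); pickle.dump((s,w),open("w10.pkl","wb"))
print(s["clock"],s["position"],s["contact_force"])
u=np.array([np.cos(np.radians(98.5)),np.sin(np.radians(98.5))]); o=np.array([631.,23.7]);v=np.array([-u[1],u[0]])
for nm,q in(("before",w5),("after",w)):
    g=cv2.cvtColor(q["image"],cv2.COLOR_RGB2GRAY)
    P=lambda x,y,z: proj(q,[*(o+x*u+y*v),z])[0].astype(np.float32)
    for lab,z,y in(("pin line z47",47,0),("case top edge line z65",65,12),("notch-end line z65",65,18)):
        xs=np.arange(-64,-26,2) if lab!="notch-end line z65" else np.arange(-190,-160,2)
        pts=np.array([P(x,y,z) for x in xs]); 
        val=cv2.remap(g,pts[:,0].reshape(1,-1),pts[:,1].reshape(1,-1),cv2.INTER_LINEAR)[0]
        print(nm,lab,dict(zip(xs.tolist(),val.tolist())))
```

```text
23.2167 [628.23953666  25.4919467  216.17580683] [0.21251082 0.70107551 0.14963178]
before pin line z47 {-64: 231, -62: 231, -60: 232, -58: 221, -56: 137, -54: 116, -52: 190, -50: 190, -48: 189, -46: 152, -44: 160, -42: 177, -40: 165, -38: 195, -36: 197, -34: 196, -32: 196, -30: 195, -28: 195}
before case top edge line z65 {-64: 231, -62: 231, -60: 231, -58: 231, -56: 232, -54: 211, -52: 125, -50: 78, -48: 62, -46: 162, -44: 179, -42: 179, -40: 181, -38: 181, -36: 160, -34: 151, -32: 147, -30: 148, -28: 148}
before notch-end line z65 {-190: 191, -188: 190, -186: 191, -184: 186, -182: 167, -180: 109, -178: 151, -176: 250, -174: 249, -172: 250, -170: 249, -168: 252, -166: 251, -164: 252, -162: 250}
after pin line z47 {-64: 226, -62: 226, -60: 207, -58: 121, -56: 64, -54: 48, -52: 116, -50: 170, -48: 172, -46: 172, -44: 172, -42: 172, -40: 186, -38: 190, -36: 189, -34: 189, -32: 189, -30: 189, -28: 189}
after case top edge line z65 {-64: 225, -62: 225, -60: 225, -58: 225, -56: 203, -54: 116, -52: 78, -50: 58, -48: 140, -46: 172, -44: 173, -42: 173, -40: 174, -38: 168, -36: 145, -34: 144, -32: 142, -30: 143, -28: 144}
after notch-end line z65 {-190: 184, -188: 185, -186: 186, -184: 180, -182: 161, -180: 181, -178: 243, -176: 243, -174: 244, -172: 243, -170: 247, -168: 245, -166: 247, -164: 245, -162: 245}
```

The pin no longer stands proud, the case has moved home against the backstop, and the striker is at rest. Handing in.

```bash
python3 -c "
from bench import *
print(job_done())"
```

```text
the job is handed in; nothing more can be done
None
```

I handed the job in at about 23 s: camera checks show the case seated against the backstop, the lock pin driven in and no longer standing proud, and the striker back at rest; the hand-in itself gave no verdict.

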